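# Put the loose pipe fittings away and start a tray for the couplings

### The arm

A 6-joint arm with a two-finger parallel gripper is mounted at the origin on the work surface. World frame = base frame: x ahead of the robot, y to its left, z up, the work surface at z = 0. Lengths are in mm, angles in rad, forces in N, time in s.
With the tool pointing down it reaches from about 400 to 825 mm from the base axis. Payload 7 kg.
Tool frame: the origin (TCP) lies at the very end of the fingers, on their centre line; the grasp point (between the pads) lies 19 mm behind it; z points along the fingers, y is the direction in which the jaws open and shut (so a half turn about z gives the same grasp; the last joint's range is limited). The gripper opens to 88 mm and grips with 3 to 60 N. Pads are 19 mm wide; open, the fingers measure 130 mm over their backs; the gripper's body (78 mm by 193 mm) begins 47 mm behind the grasp point.
Start: joints at [1.496, 0.359, 0.012, 0, -1.224, -0.288], TCP at [239.56, 631.036, 226.561] pointing down, gripper open.
Joint ranges: [-3.07, 3.07], [-1.43, 2.12], [-1.02, 1.25], [-3.03, 1.67], [-3.05, -0], [-3.03, 3.03]. Speed limits (rad/s): [2.39, 2.39, 3.01, 3.14, 3.14, 3.14].

### API

Orientations are given as a unit quaternion [x, y, z, w].
In Python, from plant import bot gives the robot as it stands. Calls block until the motion is done:
- bot.move_ptp(position, orientation): joint-space move of the TCP to a pose.
- bot.line_to(position, velocity=150, ori=None): straight line of the TCP; ori=None keeps the orientation; velocity is the mean speed in mm/s.
- bot.move_joints(angles): joint-space move.
- bot.move_gripper(opening, force=None): finger opening in mm; force is the grip in N (None keeps the last); returns when the fingers have stopped.
- bot.pause(seconds).
- bot.solve_ik(position, orientation): joint angles nearest the present ones, or None.
- bot.read_state(): the state.
- bot.camera(name): name is "scene" or "top" or "wrist"; returns the picture (384x512x3 uint8, red, green, blue); there is no depth.
- bot.get_calibration(name): a dict with "fx", "fy", "cx", "cy" (pixels), "distortion" ([k1, k2, p1, p2, k3] as OpenCV has them; the pictures are not rectified), "view" (4x4, takes a point from world to camera coordinates); the wrist camera has in their place "T_tool_cam" (4x4, takes a point from camera to tool coordinates, whose origin is the TCP and whose axes are the flange's). Camera axes: x right, y up, looking along -z (the intrinsics and any distortion apply to the point x, -y, -z); pixel columns grow to the right and rows downward; lengths in mm; the calibration is good to about 2 mm. A picture is of the moment at which its call begins: read the wrist's pose just before it. get_calibration takes no time and is no camera call.
A pose or a line that the arm cannot do raises bot.Unreachable and nothing moves.
- bot.close_job(): hands the job in, once; it reports no verdict.
The state is a dict: "t": time; "joint_pos": joint angles; "qvel": joint speeds; "tau": joint torques, N m; "tcp_pos": TCP position; "eef_rot": TCP orientation; "contact_force": force on the tool from outside, world axes, zero at the start; "moment": the same for the moment, N m; "width": finger opening in mm.
Only numpy, scipy, OpenCV 4.12 (cv2) and the standard library are available. Lean on these libraries where they do the work, as an engineer would, in place of code of your own. Each camera call takes 0.05 s, during which the arm holds its last target.

### The job

Put the four loose pipe fittings on the bench away in their trays: the elbow goes in the tray that holds elbows, the tee in the tray that holds tees, each in the empty part of the tray. The two hex couplings have no tray yet: first lift the top tray off the nested stack without pulling up or shifting the trays under it, stand it centred and square on the free rubber mat, then put both couplings in it side by side.

Things in the scene. Friction and masses are not known exactly. Their poses are not given: they have to be found in the camera images.
- top_tray: Empty top tray of a nested stack of 3: blue steel, 200 (x) x 64 (y) x 40 mm high, tapered. Rim lip 9 mm deep, its upright outer sides 64 mm apart. Floor 3 mm over the underside, 164 x 43 mm clear. Origin: centre of underside, 36 mm above the bench at the start; rim at 76. Next rim is 18 mm lower: grip the lip across the width, tips at most 14 mm below the rim. Lifts straight out. 0.18 kg.
- tray_below: Second tray of the stack, equal to the top one and loose; origin: centre of underside, 18 mm above the bench. The top tray stands freely on its inner steps, about 1 mm play at the walls. It must stay put, nested in the third, equal tray on the bench.
- free_mat: The free rubber mat: black, 225 (x) x 92 (y) x 3 mm, fixed, empty at the start; the two filled trays stand on equal mats. Origin: centre of its underside, on the bench. The tray's length goes along the mat's length (x), either way round.
- elbow_tray: Fixed rubber mat carrying the tray of elbows, same pattern as the loose trays. Origin: centre of the mat's underside, on the bench; x along the tray. Floor at z = 6 mm, rim at 43 mm; clear floor 43 mm wide (56 at the rim). Two fixed elbows lie one on the other from x = 39 to 76 mm, up to z = 54; the floor from x = -82 to 36 is empty.
- tee_tray: Fixed rubber mat carrying the tray of tees, same pattern. Origin: centre of the mat's underside, on the bench; x along the tray. Floor at z = 6 mm, rim at 43 mm; clear floor 43 mm wide (56 at the rim). Two fixed tees lie one on the other from x = 30 to 79 mm, up to z = 54; the floor from x = -82 to 27 is empty.
- elbow: Loose grey steel 90-degree pipe elbow lying flat, 36 x 36 x 24 mm high. Origin: centre of that square, at the underside. Two round legs, 24 mm thick, meet at x = y = -6 mm: one runs along y = -6 to its flat end at x = 18, the other along x = -6 to its end at y = 18. Grip e.g. along a leg, 36 mm from the back of the bend to the end face. About 0.09 kg.
- tee: Loose grey steel pipe tee lying flat, 48 (x) x 36 (y) x 24 mm high. Origin: centre of that rectangle, at the underside. The run, 24 mm thick and 48 mm long with flat ends, lies along x at y = -6 mm; the branch leaves its middle towards +y and ends at y = 18. Grip e.g. the run end to end, 48 mm. About 0.12 kg.
- coupling_a: Loose grey steel hex coupling standing on end like a tall nut: 26 mm across flats, 34 mm high, dark round bore in its top. Origin: centre of its underside; its flats face along its x axis and every 60 degrees from it. About 0.10 kg.
- coupling_b: The other loose hex coupling, equal to the first in every way.
There are look-alikes about, which are no part of the job. What is shaped like the elbow but pink or yellow is not meant.

How it is judged:
By the outcome, as a careful person would: the job done as asked, in the order asked, and still so for the second after the job is handed in, with the robot touching nothing.
It also fails if it takes over 125 s, if anything falls off the work surface, if the arm or the gripper's body presses on something with over 40 N, if the wrist force passes 120 N, or if a joint passes its speed limit or range.

## Working session

There is one attempt and no reset: what is moved stays moved. The work goes in short steps, each a Python script; the robot and the scene stay as the last script left them, time stands still between calls to the robot, and variables do not carry over. Pictures are saved under pics/ and viewed, and the job is handed in when it is done.

```bash
ls; mkdir -p pics; python3 - <<'E'
from plant import bot
import cv2,numpy as np
s=bot.read_state();print(s['t'],s['tcp_pos'],s['eef_rot'],s['width'])
for n in ["scene","top","wrist"]:
    im=bot.camera(n);cv2.imwrite(f"pics/{n}0.png",im[:,:,::-1])
    c=bot.get_calibration(n);print(n,{k:np.round(v,4).tolist() for k,v in c.items()})
E
```

```text
pics
0.0 [239.39006982 630.61943974 225.63270657] [ 9.83582218e-01 -1.80458776e-01 -9.30495087e-05  8.01341342e-04] 87.69963280468346
scene {'fx': 455.6936, 'fy': 455.6936, 'cx': 262.7488, 'cy': 189.7496, 'distortion': [0.0161, 0.0, 0.0, 0.0, 0.0], 'view': [[-0.8209, 0.5708, -0.0173, 399.4781], [-0.3367, -0.4593, 0.822, 142.0474], [0.4612, 0.6806, 0.5692, -1221.6007], [0.0, 0.0, 0.0, 1.0]]}
top {'fx': 461.7395, 'fy': 461.7395, 'cx': 262.4938, 'cy': 193.3688, 'distortion': [-0.1684, 0.0, 0.0, 0.0, 0.0], 'view': [[-0.011, -0.999, -0.0433, 29.369], [0.981, -0.0192, 0.1932, -475.1216], [-0.1938, -0.0404, 0.9802, -931.0434], [0.0, 0.0, 0.0, 1.0]]}
wrist {'fx': 276.1588, 'fy': 276.1588, 'cx': 254.0747, 'cy': 189.227, 'distortion': [-0.0647, 0.0, 0.0, 0.0, 0.0], 'T_tool_cam': [[0.0003, 0.9688, 0.2477, 67.2166], [1.0, -0.0005, 0.0008, -1.7923], [0.0008, 0.2477, -0.9688, -158.7214], [0.0, 0.0, 0.0, 1.0]]}
```

View pics/scene0.png

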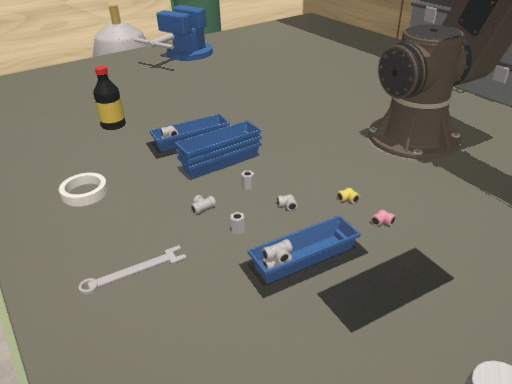

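View pics/top0.png

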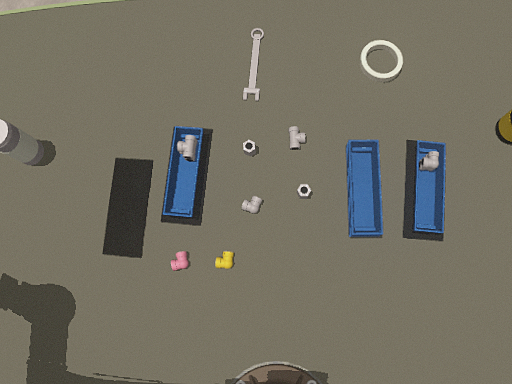

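View pics/wrist0.png

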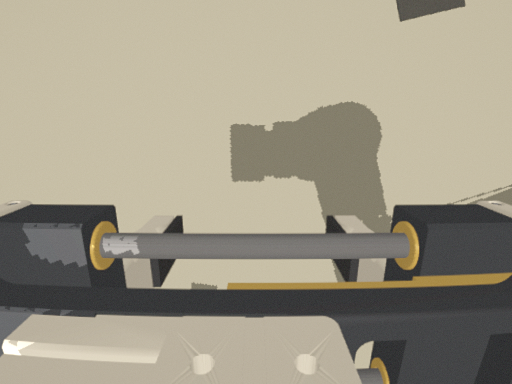

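The top view (x up, y to the left) shows:
- free mat at about (128,207)
- tee tray at (183,172)
- stack at (365,188)
- elbow tray at (428,188)
- grey elbow at (252,205)
- tee at (296,138)
- couplings at (250,148) and (304,190)

The pink and yellow elbows at (180,261) and (225,260) are decoys.

```bash
cat > h.py <<'E'
from plant import bot
import cv2,numpy as np
from scipy.spatial.transform import Rotation as R
def cam(name,state=None):
    c=bot.get_calibration(name);K=np.array([[c['fx'],0,c['cx']],[0,c['fy'],c['cy']],[0,0,1]]);d=np.array(c['distortion'],float)
    if name=='wrist':
        T=np.eye(4);T[:3,:3]=R.from_quat(state['eef_rot']).as_matrix();T[:3,3]=state['tcp_pos']
        W=T@np.array(c['T_tool_cam'])
    else: W=np.linalg.inv(np.array(c['view']))
    return K,d,W
def rays(C,px):
    K,d,W=C;u=cv2.undistortPoints(np.array(px,float).reshape(-1,1,2),K,d).reshape(-1,2)
    D=np.c_[u[:,0],-u[:,1],-np.ones(len(u))]@W[:3,:3].T
    return W[:3,3],D
def onplane(C,px,z):
    o,D=rays(C,px);t=(z-o[2])/D[:,2];return o+D*t[:,None]
def proj(C,P):
    K,d,W=C;P=np.array(P,float).reshape(-1,3);V=np.linalg.inv(W);p=P@V[:3,:3].T+V[:3,3]
    q=np.c_[p[:,0],-p[:,1],-p[:,2]]
    return cv2.projectPoints(q,np.zeros(3),np.zeros(3),K,d)[0].reshape(-1,2)
E
python3 - <<'E'
from h import *
im=cv2.imread('pics/top0.png')
a=cv2.resize(im[110:280,95:225],None,fx=4.4,fy=3.5*0+4.4*0+3.5,interpolation=cv2.INTER_CUBIC)
cv2.imwrite('pics/tA.png',cv2.resize(im[115:265,95:275],None,fx=4,fy=4,interpolation=cv2.INTER_CUBIC))
cv2.imwrite('pics/tB.png',cv2.resize(im[115:255,260:460],None,fx=4,fy=4,interpolation=cv2.INTER_CUBIC))
hsv=cv2.cvtColor(im,cv2.COLOR_BGR2HSV)
for x,y in [(128,207),(200,250),(252,205),(365,188),(250,100)]:print(hsv[y,x],im[y,x])
E
```

```text
[35 32 48] [42 48 47]
[ 22  40 122] [103 117 122]
[  9  18 185] [172 176 185]
[107 146 164] [164 111  70]
[ 22  48 122] [ 99 116 122]
```

View pics/tA.png

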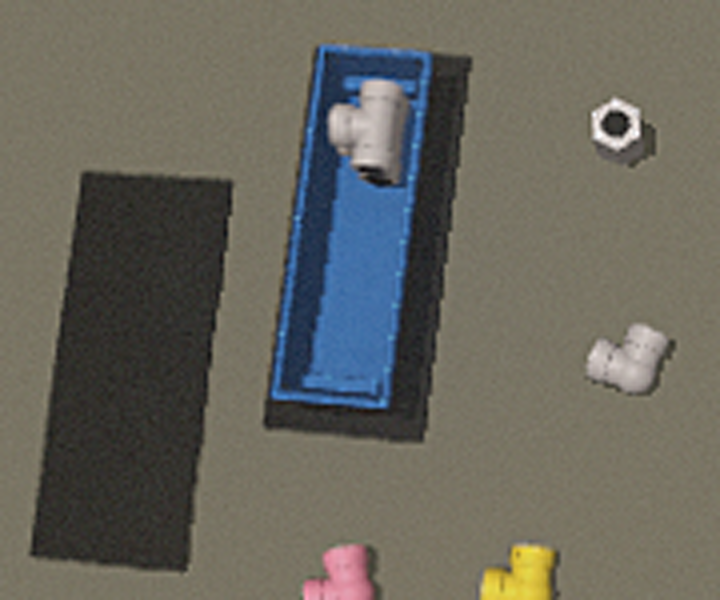

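View pics/tB.png

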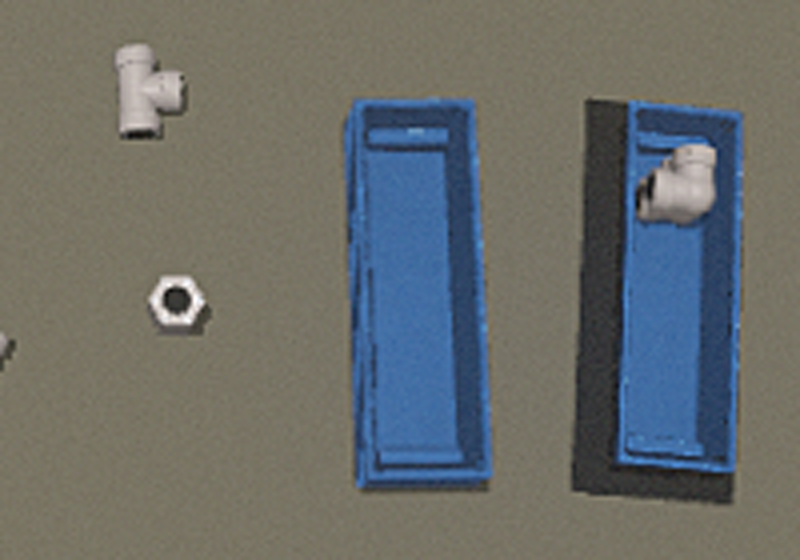

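```bash
cat > coarse.py <<'E'
from h import *
C=cam('top')
def rect(name,pts,off,z):
    P=onplane(C,np.array(pts)/4-0.375+np.array(off),z)[:,:2]
    c=P.mean(0);L=(P[0]+P[1]-P[2]-P[3])/2;Wd=(P[0]+P[3]-P[1]-P[2])/2
    print(name,c.round(1),'len',np.linalg.norm(L).round(1),'wid',np.linalg.norm(Wd).round(1),'yaw',np.degrees(np.arctan2(L[1],L[0])).round(2),'yawW',np.degrees(np.arctan2(-Wd[0],Wd[1])).round(2))
A=(95,115);B=(260,115)
rect('freemat',[(82,172),(233,180),(186,571),(31,556)],A,3)
rect('teetray rim',[(317,45),(431,52),(388,407),(273,400)],A,43)
rect('stack rim',[(355,100),(474,101),(491,482),(361,487)],B,76)
rect('elbowtray rim',[(629,101),(741,112),(734,470),(618,464)],B,43)
im=cv2.imread('pics/top0.png');hsv=cv2.cvtColor(im,cv2.COLOR_BGR2HSV)
m=((hsv[:,:,1]<32)&(hsv[:,:,2]>150)).astype(np.uint8)
for n,(x,y),z in [('elbow',(252,205),12),('tee',(296,138),12),('cA',(250,148),34),('cB',(304,190),34)]:
    r=m[y-16:y+17,x-16:x+17];cn=max(cv2.findContours(r,cv2.RETR_EXTERNAL,cv2.CHAIN_APPROX_NONE)[0],key=cv2.contourArea)
    M=cv2.moments(cn);px=[x-16+M['m10']/M['m00'],y-16+M['m01']/M['m00']]
    print(n,px,M['m00'],onplane(C,[px],z).round(1))
E
python3 coarse.py
```

```text
freemat [460.5 330.3] len 223.6 wid 91.4 yaw -4.96 yawW -4.98
teetray rim [531.1 195.8] len 199.8 wid 64.0 yaw -5.47 yawW -4.95
stack rim [ 479.6 -190. ] len 202.2 wid 64.7 yaw -1.44 yawW -0.23
elbowtray rim [ 486.7 -338.6] len 199.3 wid 63.3 yaw -6.23 yawW -5.33
elbow [251.30377166156984, 204.11111111111111] 163.5 [[459.   48.3  12. ]]
tee [295.26916221033866, 136.42067736185382] 187.0 [[611.6 -51.7  12. ]]
cA [248.5016339869281, 145.5016339869281] 102.0 [[586.   52.2  34. ]]
cB [303.6858407079646, 189.56194690265488] 113.0 [[484.7 -65.9  34. ]]
```

```bash
cat >> h.py <<'E'
def Q(yawdeg):
    a=np.radians(yawdeg)/2;return [float(np.cos(a)),float(np.sin(a)),0.,0.]
def snap(n):
    s=bot.read_state();im=bot.camera('wrist')
    cv2.imwrite(f'pics/{n}.png',im[:,:,::-1]);np.savez(f'pics/{n}.npz',p=s['tcp_pos'],q=s['eef_rot']);return s
def wcam(n):
    d=np.load(f'pics/{n}.npz');return cam('wrist',dict(tcp_pos=d['p'],eef_rot=d['q']))
E
python3 - <<'E'
from h import *
for n,p in [('w1',(390,262,320)),('w2',(420,0,270)),('w3',(390,-262,300))]:
    try:
        bot.move_ptp(p,Q(0)); bot.pause(0.2)
        s=snap(n);print(n,s['t'],s['tcp_pos'].round(2),s['eef_rot'].round(4),s['joint_pos'].round(2))
    except bot.Unreachable as e: print(n,e)
E
```

```text
w1 1.8667 [389.9  262.66 319.58] [ 1.e+00  4.e-04 -2.e-04  4.e-04] [ 1.01 -0.04 -0.26 -0.   -1.35  0.56]
w2 3.1583 [420.34   1.01 270.14] [ 1.e+00  8.e-04  1.e-04 -0.e+00] [ 0.48 -0.11 -0.44  0.   -1.24  1.1 ]
w3 4.4417 [ 390.47 -261.02  300.  ] [ 1.e+00  9.e-04  0.e+00 -0.e+00] [-0.17 -0.03 -0.3  -0.   -1.3   1.74]
```

View pics/w1.png

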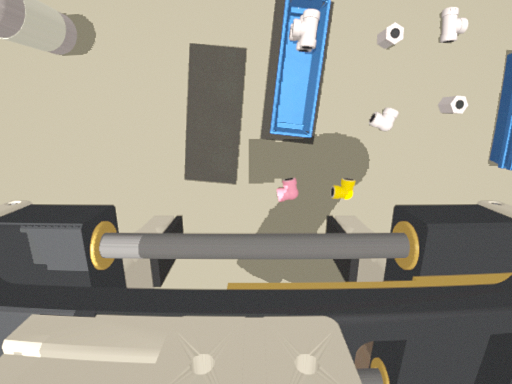

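View pics/w2.png

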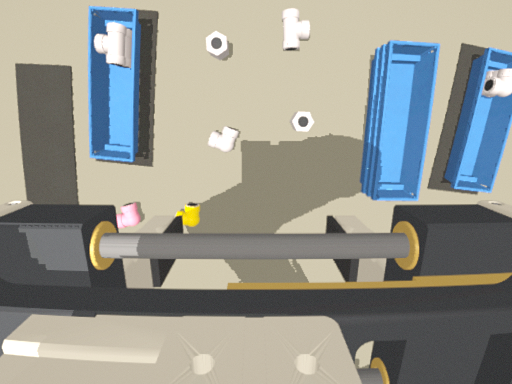

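View pics/w3.png

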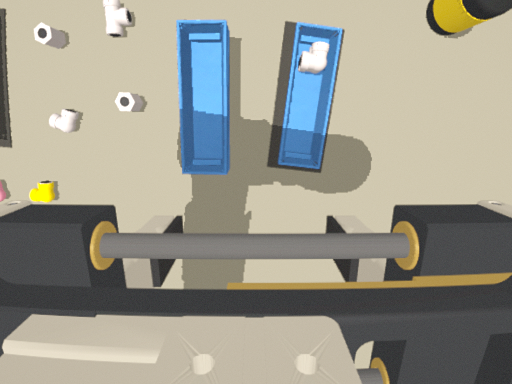

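The wrist views show the targets clear of the fingers:
- **w1:** mat at (216,115) and tee tray at (302,68).
- **w2:** couplings at (217,43) and (303,121), tee at (294,31), elbow at (224,140).
- **w3:** stack at (204,97) and elbow tray at (312,97).

I'll zoom in to get the corners.

```bash
python3 - <<'E'
import cv2
def crop(n,x,y,w,h,f,o):
    im=cv2.imread(f'pics/{n}.png');cv2.imwrite(f'pics/{o}.png',cv2.resize(im[y:y+h,x:x+w],None,fx=f,fy=f,interpolation=cv2.INTER_CUBIC))
crop('w3',165,10,190,175,3,'w3c') if 0 else crop('w3',165,10,190,145+30,3.4 if 0 else 3,'w3c')
crop('w1',175,0,160,190,3,'w1c')
crop('w2',190,0,140,160,3.5,'w2c')
E
```

```text
(no output)
```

View pics/w3c.png

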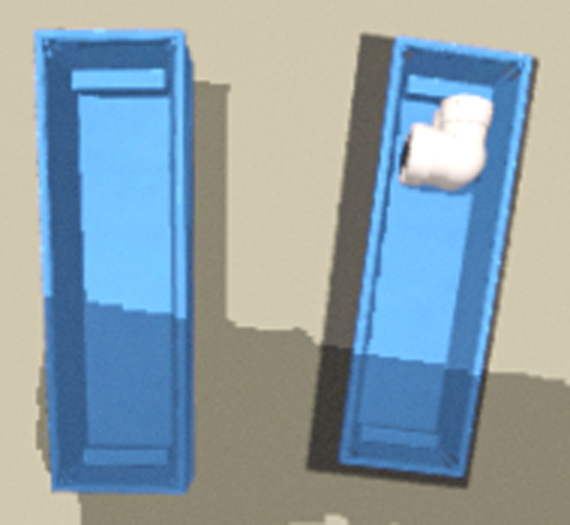

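View pics/w1c.png

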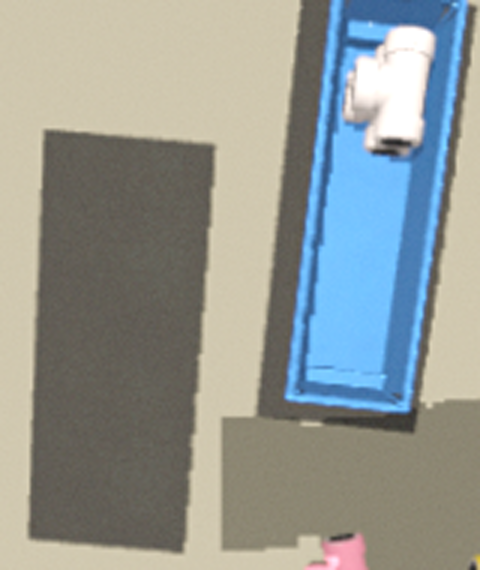

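View pics/w2c.png

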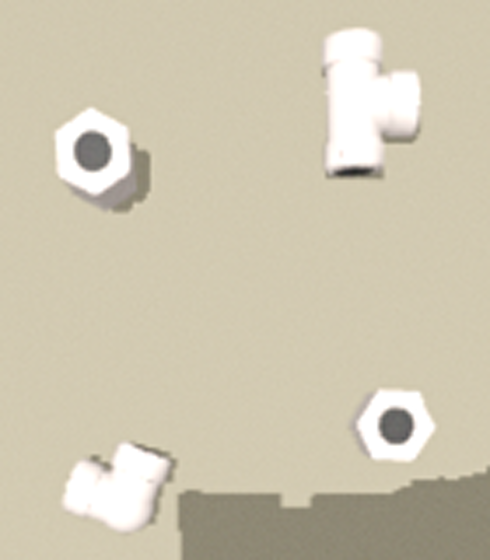

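```bash
cat > fine.py <<'E'
from h import *
def rect(name,im,pts,off,f,z,two=False):
    C=wcam(im);P=onplane(C,np.array(pts)/f-(0.5-0.5/f)+np.array(off),z)[:,:2]
    c=P.mean(0);L=(P[0]+P[1]-P[2]-P[3])/2;Wd=(P[0]+P[3]-P[1]-P[2])/2
    print(name,c.round(1),'len',np.linalg.norm(L).round(1),'wid',np.linalg.norm(Wd).round(1),'yaw',np.degrees(np.arctan2(L[1],L[0])).round(2),'yawW',np.degrees(np.arctan2(-Wd[0],Wd[1])).round(2))
rect('stack','w3',[(36,31),(185,31),(190,491),(53,491)],(165,10),3,76)
rect('elbowtray','w3',[(395,38),(531,54),(467,478),(340,465)],(165,10),3,43)
rect('free','w1',[(44,129),(215,146),(184,552),(29,538)],(175,0),3,3)
P=onplane(wcam('w1'),np.array([(286,400),(410,411)])/3-.33+np.array((175,0)),43);print('tee near rim',P.round(1), 'ctr',P.mean(0)[:2]+100*np.array([np.cos(np.radians(-5)),np.sin(np.radians(-5))]))
C=wcam('w2');im=cv2.imread('pics/w2.png')
big=cv2.resize(im[0:160,190:330],None,fx=7,fy=7,interpolation=cv2.INTER_CUBIC).astype(int)
tb=lambda q:np.array(q)/7-(0.5-0.5/7)+np.array((190,0))
g=big.min(2);print(g[200,200],g[300,186],g[850,800])
w=(big.min(2)>225).astype(np.uint8)
for n,(x,y) in [('cA',(186,302)),('cB',(792,850))]:
    r=g[y-50:y+50,x-50:x+50];b=(r<130).astype(np.uint8);M=cv2.moments(b,True)
    px=tb([x-50+M['m10']/M['m00'],y-50+M['m01']/M['m00']])
    p=onplane(C,[px],34)[0];
    cn=[c for c in cv2.findContours(w,cv2.RETR_EXTERNAL,cv2.CHAIN_APPROX_NONE)[0] if cv2.pointPolygonTest(c,(float(x),float(y)),False)>0]
    c=max(cn,key=cv2.contourArea);Pw=onplane(C,tb(c.reshape(-1,2)),34)[:,:2]
    d=Pw-p[:2];a=np.degrees(np.arctan2(d[:,1],d[:,0]));rr=np.linalg.norm(d,axis=1)
    ph=np.angle((rr*np.exp(1j*6*np.radians(a))).sum())/6 # vertex phase
    print(n,p.round(1),'hexcentroid',((Pw.min(0)+Pw.max(0))/2).round(1),'flat',((np.degrees(ph)+30+30)%60-30).round(1),Pw.max(0)-Pw.min(0))
for n,(x,y) in [('tee',(706,200)),('elbow',(260,1010))]:
    w=(g>215).astype(np.uint8)
    c=max([c for c in cv2.findContours(w,cv2.RETR_EXTERNAL,cv2.CHAIN_APPROX_NONE)[0] if cv2.pointPolygonTest(c,(float(x),float(y)),False)>0],key=cv2.contourArea)
    Pw=onplane(C,tb(c.reshape(-1,2)),12)[:,:2].astype(np.float32);print(n,cv2.minAreaRect(Pw),cv2.contourArea(Pw),Pw.min(0),Pw.max(0))
E
python3 fine.py
```

```text
stack [ 482.8 -191.2] len 198.4 wid 64.1 yaw -0.58 yawW -0.36
elbowtray [ 487.2 -338.5] len 200.2 wid 64.5 yaw -5.9 yawW -5.37
free [461.7 332. ] len 223.3 wid 91.6 yaw -5.02 yawW -5.54
tee near rim [[436.4 239.5  43. ]
 [431.1 174.9  43. ]] ctr [533.38567113 198.50316921]
176 113 99
cA [587.3  53.4  34. ] hexcentroid [587.4  53.5] flat -27.2 [30.17108685 27.34939279]
cB [485.5 -65.2  34. ] hexcentroid [485.6 -65.2] flat -2.9 [27.06100229 30.3241497 ]
tee ((613.1890869140625, -55.10991287231445), (51.391822814941406, 37.56038284301758), 2.5417423248291016) 1289.699997154181 [586.75385  -73.936646] [638.60626  -35.703316]
elbow ((461.1549072265625, 51.10784149169922), (35.993812561035156, 35.779544830322266), 67.10684204101562) 953.7158673324739 [441.36133   28.354094] [477.8902   72.32531]
```

```bash
cat >> h.py <<'E'
def go(p,v=150,yaw=None,fix=True):
    q=None if yaw is None else Q(yaw)
    bot.line_to([float(a) for a in p],v,q) if q is None else bot.line_to([float(a) for a in p],v,q)
    bot.pause(0.15);s=bot.read_state();e=np.array(p)-s['tcp_pos']
    if fix and np.linalg.norm(e)>0.4:
        bot.line_to([float(a) for a in np.array(p)+e],20,q);bot.pause(0.15);s=bot.read_state()
    print('t%.2f'%s['t'],'tcp',s['tcp_pos'].round(2),'err',(np.array(p)-s['tcp_pos']).round(2),'F',s['contact_force'].round(1),'w',round(s['width'],2));return s
E
python3 - <<'E'
from h import *
bot.move_ptp([481.6,-190.8,150],Q(-0.7))
go([481.6,-190.8,140])
snap('w4')
E
python3 - <<'E'
import cv2
im=cv2.imread('pics/w4.png');cv2.imwrite('pics/w4c.png',cv2.resize(im[0:220,130:390],None,fx=2.7,fy=2.7,interpolation=cv2.INTER_CUBIC))
E
```

```text
t6.08 tcp [ 481.36 -190.36  138.94] err [ 0.24 -0.44  1.06] F [-0.7  0.  -0.4] w 87.79
```

View pics/w4c.png

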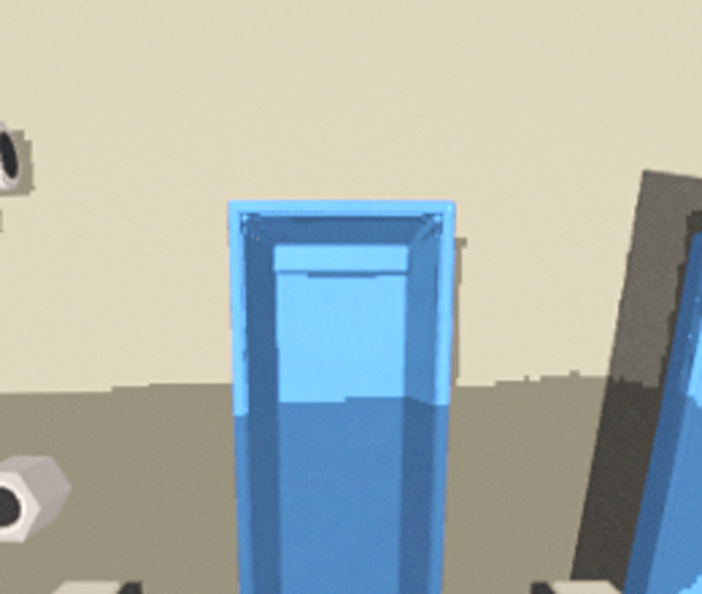

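```bash
python3 - <<'E'
from h import *
C=wcam('w4');f=2.7
def w(pts,z):return onplane(C,np.array(pts)/f-(0.5-0.5/f)+np.array((130,0)),z)
P=w([(229,202),(455,203),(240,580),(442,580)],76);print(P.round(1))
print('mid far',(P[0]+P[1])/2,'mid near',(P[2]+P[3])/2)
for i in range(6):
    bot.pause(.1);s=bot.read_state();print(s['t'],s['tcp_pos'].round(2),s['qvel'].round(4)[:3],s['contact_force'].round(2))
print('finger tips',(w([(142,585),(530,585)],s['tcp_pos'][2])).round(1))
E
```

```text
[[ 582.6 -160.1   76. ]
 [ 581.6 -223.5   76. ]
 [ 470.7 -158.6   76. ]
 [ 470.  -222.1   76. ]]
mid far [ 582.13034418 -191.77273332   76.        ] mid near [ 470.37288912 -190.33627356   76.        ]
6.225 [ 481.37 -190.38  138.88] [-0.0005 -0.0009 -0.0011] [-0.24  1.6   0.35]
6.325 [ 481.34 -190.35  138.87] [-0.0022 -0.0004  0.0003] [ 0.07 -0.29 -0.04]
6.425 [ 481.34 -190.38  138.89] [-0.0006 -0.0012  0.0001] [ 0.63 -0.24 -0.56]
6.525 [ 481.37 -190.38  138.93] [ 0.0019 -0.0015 -0.0007] [ 1.14 -0.6  -0.5 ]
6.625 [ 481.35 -190.38  138.91] [ 0.0001 -0.0008 -0.0006] [-0.33 -0.24 -0.22]
6.725 [ 481.35 -190.37  138.92] [ 0.0021  0.0005 -0.0017] [-0.   -0.58 -0.07]
finger tips [[ 492.  -145.1  138.9]
 [ 491.  -233.   138.9]]
```

```bash
cat >> h.py <<'E'
OFF=np.zeros(3)
def go(p,v=150,yaw=None,n=2,tol=0.3):
    global OFF
    q=None if yaw is None else Q(yaw);p=np.array(p,float)
    bot.line_to((p+OFF).tolist(),v,q)
    for i in range(n):
        bot.pause(0.12);s=bot.read_state();e=p-s['tcp_pos']
        if np.linalg.norm(e)<tol: break
        OFF=OFF+e; bot.line_to((p+OFF).tolist(),25,q)
    bot.pause(0.1);s=bot.read_state()
    print('t%.2f'%s['t'],'tcp',s['tcp_pos'].round(2),'err',(p-s['tcp_pos']).round(2),'F',s['contact_force'].round(1),'w',round(s['width'],2));return s
E
python3 - <<'E'
from h import *
go([481.6,-191.2,110],120,-0.7)
go([481.6,-191.2,64.5],60,-0.7)
for w in [68,66.5,65.5,65,64.6,64.2]:
    bot.move_gripper(w,5);s=bot.read_state();print(w,s['width'],s['contact_force'].round(2),s['moment'].round(2))
    if abs(s['contact_force'][1])>2.5: break
E
```

```text
t7.95 tcp [ 481.5  -191.21  109.75] err [0.1  0.01 0.25] F [0.1 0.4 0.3] w 87.54
t9.69 tcp [ 481.56 -191.21   64.38] err [0.04 0.01 0.12] F [1.1 0.  0. ] w 87.75
68 68.0548619275808 [ 0.18 -0.14 -0.13] [-0.03 -0.01  0.04]
66.5 66.32651859488159 [-0.19 -0.45 -0.12] [-0.02  0.01  0.02]
65.5 65.46586963654904 [-0.11  0.56  0.44] [-0.02 -0.04  0.  ]
65 65.23936717253827 [ 0.72 -0.62  0.33] [-0.26 -0.02 -0.01]
64.6 64.94379989536404 [-0.56 -0.29  0.14] [-0.35  0.02 -0.02]
64.2 64.17198479495413 [-0.09 -0.97  0.42] [-0.4  -0.02  0.  ]
```

```bash
python3 - <<'E'
from h import *
s=bot.read_state();c=s['tcp_pos']
bot.move_gripper(66,5)
bot.line_to([c[0],c[1]-0.5,c[2]],20);bot.pause(.1)
for w in [64.5,63.5]:
    bot.move_gripper(w,8);s=bot.read_state();print(w,s['width'],s['tcp_pos'].round(2),s['contact_force'].round(2),s['moment'].round(2))
bot.move_gripper(60,25);bot.pause(.1);s=bot.read_state();print(s['t'],s['width'],s['tcp_pos'].round(2),s['contact_force'].round(2),s['moment'].round(2))
cv2.imwrite('pics/s1.png',bot.camera('scene')[:,:,::-1])
E
```

```text
64.5 64.77443039162857 [ 481.62 -191.68   64.46] [-0.68  0.1   1.03] [0.11 0.07 0.06]
63.5 63.82436551059734 [ 481.58 -191.66   64.45] [-0.54  0.19  0.39] [ 0.33 -0.   -0.03]
12.85 63.91637960647037 [ 481.64 -191.73   64.47] [0.45 1.15 0.38] [0.36 0.02 0.05]
```

```bash
python3 - <<'E'
from h import *
s=bot.read_state();c=s['tcp_pos']
# current command was about c; keep xy
bot.line_to([c[0],c[1],c[2]+12],25);s=bot.read_state();print(s['t'],s['tcp_pos'].round(2),s['contact_force'].round(2),s['moment'].round(2))
bot.line_to([c[0],c[1],c[2]+75],70);bot.pause(.1);s=bot.read_state();print(s['t'],s['width'],s['tcp_pos'].round(2),s['contact_force'].round(2))
a=bot.camera('scene')[:,:,::-1];b=bot.camera('top')[:,:,::-1]
a=cv2.resize(a[100:200,130:290],None,fx=3,fy=3);b=cv2.resize(b[120:250,320:460],None,fx=3,fy=3)
o=np.zeros((390,900,3),np.uint8);o[:300,:480]=a;o[:,480:]=b;cv2.imwrite('pics/s2.png',cv2.resize(o,None,fx=.88,fy=.88))
E
```

```text
13.5333 [ 481.58 -191.75   76.52] [-0.01  0.15 -1.81] [-0.04 -0.03 -0.02]
14.6833 63.19817931428423 [ 481.24 -191.71  138.89] [-0.25 -0.94 -1.21]
```

View pics/s2.png

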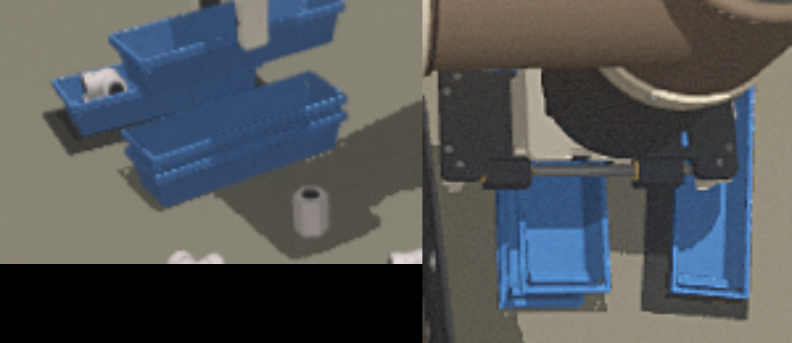

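Only the top tray came up. Both lower rims are still nested, and the measured load is about 1.8 N. I'll carry it to the mat.

```bash
python3 - <<'E'
from h import *
bot.move_ptp([461,330.2,150],Q(-5.1))
go([461,330.2,45],120,-5.1)
snap('w5')
s=bot.read_state();print(s['width'])
im=cv2.imread('pics/w5.png');cv2.imwrite('pics/w5c.png',cv2.resize(im[0:220,110:400],None,fx=2.7,fy=2.7,interpolation=cv2.INTER_CUBIC))
E
```

```text
t18.53 tcp [461.   330.16  44.84] err [-0.    0.04  0.16] F [-0.2  0.4 -1.8] w 63.87
63.64793204351285
```

View pics/w5c.png

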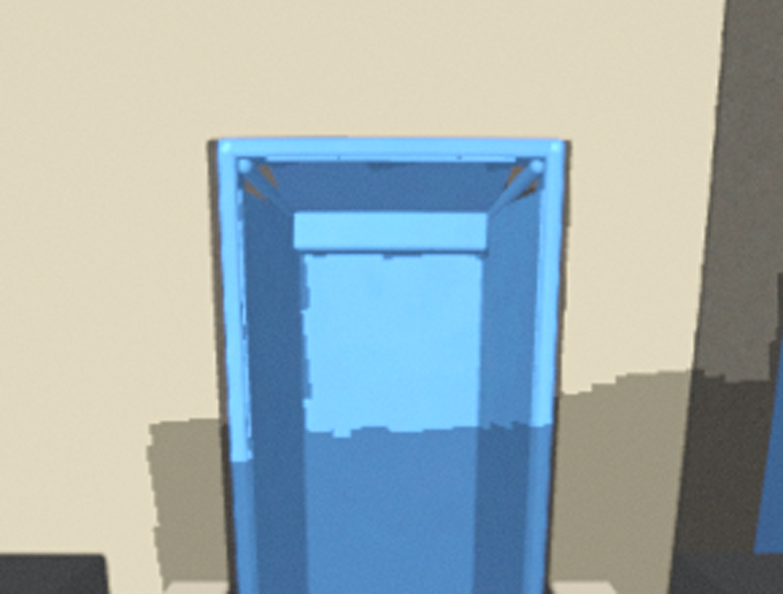

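```bash
python3 - <<'E'
from h import *
go([461,330.5,34.5],40,-5.1)
for z in [32.5,31.6,31]:
    bot.line_to([461+0,330.5,z+0.3],20);s=bot.read_state();print(z,s['tcp_pos'].round(2),s['contact_force'].round(1))
    if s['contact_force'][2]>2: break
bot.move_gripper(80);s=bot.read_state();print(s['t'],s['width'],s['tcp_pos'].round(2),s['contact_force'].round(1))
go([461,330.5,120],150,n=1)
c=bot.read_state()
bot.move_ptp([385,262,320],Q(-5.1)) if 0 else bot.move_ptp([400,262,250],Q(-5.1))
bot.pause(.1);s=snap('w6');print(s['t'])
im=cv2.imread('pics/w6.png');cv2.imwrite('pics/w6c.png',cv2.resize(im[0:220,80:360],None,fx=2.7,fy=2.7,interpolation=cv2.INTER_CUBIC))
E
```

```text
t19.21 tcp [461.09 330.6   34.64] err [-0.09 -0.1  -0.14] F [ 0.1  0.5 -3. ] w 63.39
32.5 [460.93 330.43  32.72] [-1.1 -0.2 -1.3]
31.6 [460.95 330.46  31.84] [ 0.5 -0.4 -2.1]
31 [461.08 330.61  31.48] [-0.7 -0.1  0.5]
20.5083 79.4826406236054 [461.01 330.5   31.29] [ 1.1 -0.8 -0.1]
t21.72 tcp [461.52 331.09 121.02] err [-0.52 -0.59 -1.02] F [ 0.1 -0.   0.6] w 80.16
22.4917
```

View pics/w6c.png

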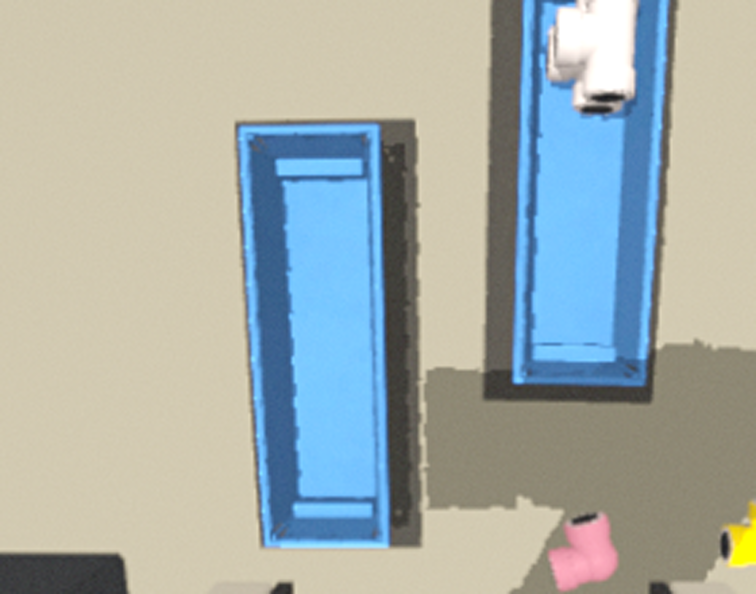

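```bash
python3 - <<'E'
from h import *
C=wcam('w6');f=2.7
def w(pts,z):return onplane(C,np.array(pts)/f-(0.5-0.5/f)+np.array((80,0)),z)
def inf(P):
    P=P[:,:2];L=(P[0]+P[1]-P[2]-P[3])/2;W=P[0]+P[3]-P[1]-P[2];print(P.mean(0).round(1),np.linalg.norm(L),np.linalg.norm(W)/2,np.degrees(np.arctan2(L[1],L[0])))
inf(w([(240,126),(380,125),(388,545),(263,545)],43))
P=w([(236,121),(414,120),(421,547)],3);print(P.round(1));print('mat ctr',(P[0]+P[2])/2,'yaw R',np.degrees(np.arctan2(*(P[1]-P[2])[[1,0]])),'len',np.linalg.norm(P[1]-P[2]),np.linalg.norm(P[0]-P[1]))
P=w([(513,384),(646,385)],43);print('tee tray near',P,np.degrees(np.arctan2(-(P[0]-P[1])[0],(P[0]-P[1])[1])),'ctr',P.mean(0)[:2]+100*np.array([np.cos(.0890),-np.sin(.0890)]))
E
```

```text
[462.4 332.1] 198.8124114707281 64.18964952505569 -5.475382968710478
[[577.7 366.8   3. ]
 [569.  277.1   3. ]
 [346.1 296.7   3. ]]
mat ctr [461.91108137 331.71138635   3.        ] yaw R -5.0203318850526415 len 223.7303676250427 90.10969458508625
tee tray near [[436.2424426  239.73739356  43.        ]
 [430.22634901 175.24864973  43.        ]] -5.329643481016074 ctr [532.83860716 198.60476648]
```

The tray is centred on the mat to within 0.6 mm, and its yaw differs by less than 0.5°. The wrist camera reads about +1.2 mm in x and +1.4 mm in y, so I'll correct for that. Coupling A is next, with a view from hover first.

```bash
python3 - <<'E'
from h import *
bot.move_gripper(46)
bot.move_ptp([586.1,52,135],Q(-117.2))
go([586.1,52,125],100,-117.2)
snap('w7')
im=cv2.imread('pics/w7.png');cv2.imwrite('pics/w7c.png',cv2.resize(im[90:260,150:360],None,fx=3.4,fy=3.4,interpolation=cv2.INTER_CUBIC))
E
```

```text
t25.65 tcp [586.06  52.   124.88] err [0.04 0.   0.12] F [-0.1  0.2  0.1] w 45.82
```

View pics/w7c.png

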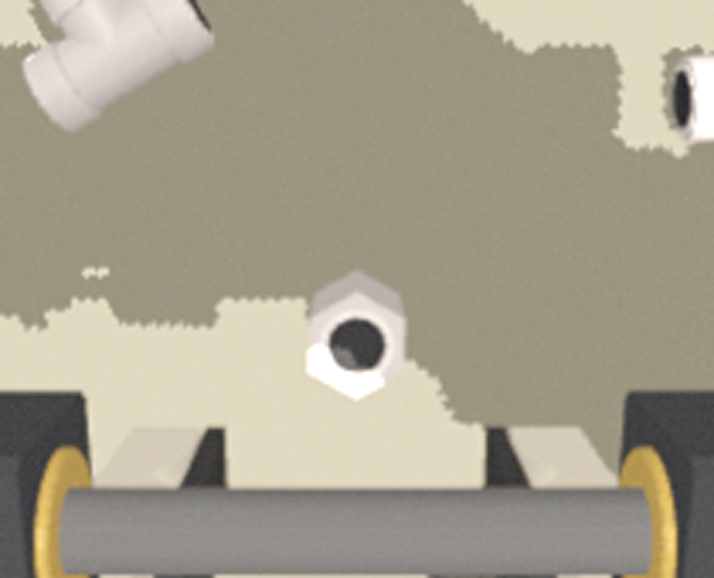

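```bash
cat >> h.py <<'E'
BT=np.array([1.2,-1.4,0])  # camera reads too far by this, tool frame
def wpt(n,px,z):
    P=onplane(wcam(n),px,z);M=R.from_quat(np.load(f'pics/{n}.npz')['q']).as_matrix()
    P[:,:2]-=(M@BT)[:2];return P
E
python3 - <<'E'
from h import *
print(wpt('w7',np.array([[357,344]])/3.4-.35+np.array([150,90]),34).round(1))
go([586.1,52,40],150,-117.2,n=0)
go([586.1,52,5],60,-117.2,n=1)
bot.move_gripper(20,25);s=bot.read_state();print(s['width'],s['t'],s['contact_force'].round(1))
bot.line_to([586.1,52,90],200)
s=bot.read_state();print(s['width'],s['contact_force'].round(1))
E
```

```text
[[586.   54.7  34. ]]
t26.52 tcp [586.97  52.31  41.2 ] err [-0.87 -0.31 -1.2 ] F [ 0.4 -0.1  0.3] w 45.79
t27.72 tcp [585.86  51.92   4.84] err [0.24 0.08 0.16] F [ 0.5  0.2 -0.3] w 46.25
26.211813308105246 28.1917 [-1.   0.7  0.7]
25.643216558532078 [-0.9 -0.8 -2.8]
```

```bash
python3 - <<'E'
from h import *
bot.line_to([586.1,52,130],200)
bot.move_ptp([433.1,332,110],Q(-95.1))
go([433.1,332,60],150,-95.1,n=1)
go([433.1,332,14],60,-95.1,n=2)
for z in [12,11,10.3]:
    bot.line_to([433.1+OFF[0]if 0 else 433.1,332,z],20);s=bot.read_state();print(z,s['tcp_pos'].round(2),s['contact_force'].round(1))
    if s['contact_force'][2]>3: break
bot.move_gripper(34);s=bot.read_state();print(s['t'],s['width'],s['contact_force'].round(1))
bot.line_to([433.1,332,60],150)
bot.line_to([433.1,332,130],200);bot.pause(.1)
s=snap('w8');print(s['t'],s['tcp_pos'])
im=cv2.imread('pics/w8.png');cv2.imwrite('pics/w8c.png',cv2.resize(im[70:260,130:380],None,fx=3,fy=3,interpolation=cv2.INTER_CUBIC))
E
```

```text
t31.28 tcp [432.28 331.77  59.22] err [0.82 0.23 0.78] F [ 0.5  0.  -1.4] w 25.46
t33.03 tcp [433.02 331.93  13.84] err [0.08 0.07 0.16] F [-0.1 -0.5 -0.6] w 25.58
12 [433.03 331.88  11.81] [-0.6 -0.5 -1.4]
11 [433.08 331.99  10.92] [-0.6  0.4 -1.1]
10.3 [433.16 332.03  10.64] [-1.3 -0.8  4.6]
34.2167 33.86672884391533 [-0.3  0.7 -0.1]
35.3 [432.49411788 331.27143657 128.78826164]
```

View pics/w8c.png

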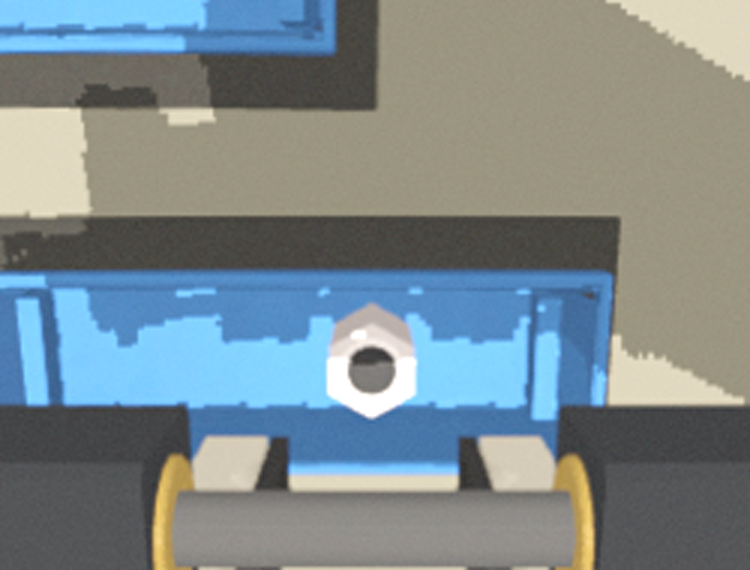

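Coupling A stands upright in the tray, with its bore at crop (371,369). Coupling B is next.

```bash
python3 - <<'E'
from h import *
bot.move_gripper(46)
bot.move_ptp([484.3,-66.2,125],Q(-92.9))
go([484.3,-66.2,40],150,-92.9,n=1)
snap('w9')
go([484.3,-66.2,5],60,-92.9,n=1)
bot.move_gripper(20,25);s=bot.read_state();print(s['width'],s['t'],s['contact_force'].round(1))
bot.line_to([484.3,-66.2,130],200)
s=bot.read_state();print(s['width'],s['contact_force'].round(1))
bot.move_ptp([488.9,327,110],Q(-95.1))
go([488.9,327,60],150,-95.1,n=1)
go([488.9,327,14],60,-95.1,n=2)
for z in [12,11,10.3,9.8]:
    bot.line_to([488.9,327,z],20);s=bot.read_state();print(z,s['tcp_pos'].round(2),s['contact_force'].round(1))
    if s['contact_force'][2]>3: break
bot.move_gripper(34);s=bot.read_state();print(s['t'],s['width'],s['contact_force'].round(1))
bot.line_to([488.9,327,60],150)
bot.line_to([488.9,327,150],200);bot.pause(.1)
s=snap('w10');print(s['t'],s['tcp_pos'])
im=cv2.imread('pics/w10.png');cv2.imwrite('pics/w10c.png',cv2.resize(im[70:260,130:380],None,fx=3,fy=3,interpolation=cv2.INTER_CUBIC))
E
```

```text
t38.52 tcp [483.54 -66.56  39.29] err [0.76 0.36 0.71] F [-0.6 -0.5 -0.2] w 46.17
t39.77 tcp [484.14 -66.24   4.91] err [0.16 0.04 0.09] F [ 0.4 -0.2  0.4] w 46.11
25.954100374646018 40.2417 [0.3 0.4 0.8]
25.548488444999503 [ 0.1  0.9 -1.4]
t43.42 tcp [488.09 326.81  59.04] err [0.81 0.19 0.96] F [-0.4 -0.6 -0.8] w 25.92
t45.17 tcp [488.86 326.99  13.85] err [0.04 0.01 0.15] F [ 0.4  0.4 -1.1] w 25.77
12 [488.81 326.88  11.8 ] [ 0.1 -0.2 -2.2]
11 [488.86 326.95  10.9 ] [-0.7 -0.1 -0.3]
10.3 [488.97 327.06  10.73] [-1.  -0.9  4.6]
46.3583 34.021719690525664 [-0.1 -0.4 -0. ]
47.5417 [488.20692474 326.32727768 148.55607949]
```

View pics/w10c.png

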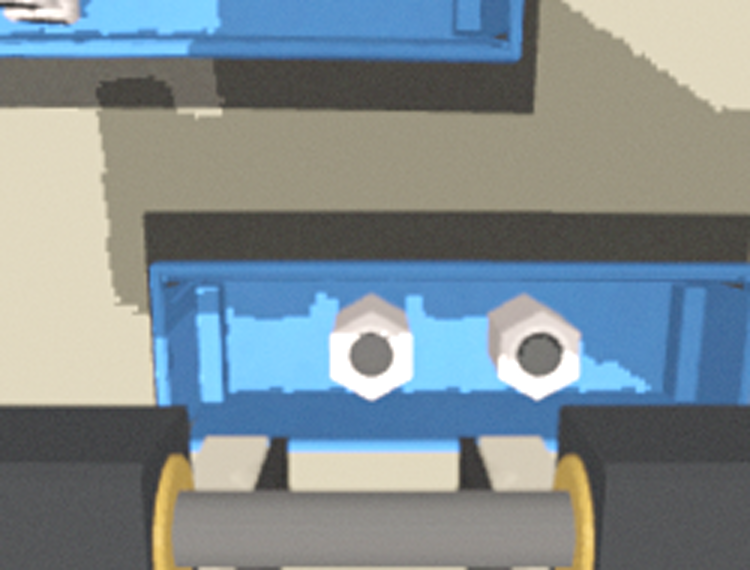

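Both couplings stand upright side by side, with bores at crop (371,354) and (539,354). Next is the tee, with a look from hover at the grasp yaw.

```bash
python3 - <<'E'
from h import *
bot.move_gripper(64)
bot.move_ptp([612,-50.5,125],Q(-87.5))
go([612,-50.5,115],100,-87.5,n=1)
snap('w11')
im=cv2.imread('pics/w11.png');cv2.imwrite('pics/w11c.png',cv2.resize(im[90:260,150:360],None,fx=3.4,fy=3.4,interpolation=cv2.INTER_CUBIC))
E
```

```text
t50.51 tcp [611.87 -51.16 114.93] err [0.13 0.66 0.07] F [ 1.   0.1 -0.3] w 64.11
```

View pics/w11c.png

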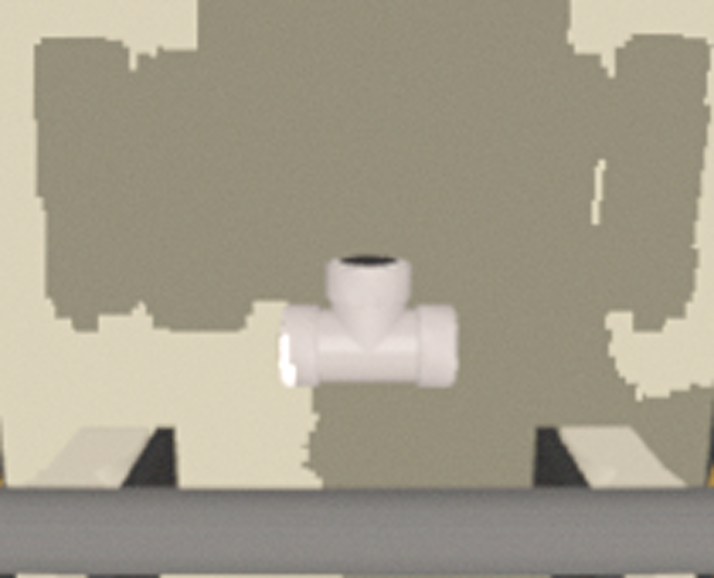

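```bash
python3 - <<'E'
from h import *
px=np.array([[281,346],[458,346],[369,346],[369,262]])/3.4-.35+np.array([150,90])
print(onplane(wcam('w11'),px,12).round(1))
w=np.array([[281,346],[458,346]])
C=cam('top');im=cv2.imread('pics/top0.png')
# tip midpoint in this picture
print(onplane(wcam('w11'),np.array([[175,430],[535,430]])/3.4-.35+np.array([150,90]),115).round(1))
print(onplane(C,(np.array([(137,56),(139,132)])/4-.375+np.array((260,115))),12).round(1))
C=wcam('w2');print(onplane(C,(np.array([(352,32),(354,170)])/3.5-.36+np.array((190,0))),12).round(1))
E
```

```text
[[634.7 -45.8  12. ]
 [583.7 -48.1  12. ]
 [609.3 -47.   12. ]
 [610.5 -71.4  12. ]]
[[646.1 -57.  115. ]
 [581.6 -59.8 115. ]]
[[630.2 -49.1  12. ]
 [585.4 -49.   12. ]]
[[634.  -46.5  12. ]
 [582.6 -48.5  12. ]]
```

```bash
python3 - <<'E'
from h import *
p=[607.8,-49.4]
go(p+[45],150,-87.5,n=0)
go(p+[4],60,-87.5,n=2)
bot.move_gripper(40,25);s=bot.read_state();print(s['width'],s['t'],s['contact_force'].round(1))
bot.line_to(p+[25],60);bot.line_to(p+[130],200)
s=bot.read_state();print(s['width'],s['contact_force'].round(1))
p=[503.3,205.6]
bot.move_ptp(p+[125],Q(-95.1))
go(p+[75],150,-95.1,n=1)
s=snap('w12')
im=cv2.imread('pics/w12.png');cv2.imwrite('pics/w12c.png',cv2.resize(im[50:260,130:380],None,fx=2.8,fy=2.8,interpolation=cv2.INTER_CUBIC))
E
```

```text
t51.27 tcp [608.83 -49.29  46.26] err [-1.03 -0.11 -1.26] F [-0.1  0.2  0.5] w 64.09
t52.94 tcp [607.72 -49.43   3.83] err [0.08 0.03 0.17] F [ 0.3  0.7 -1.3] w 63.9
47.5960879092928 53.3667 [-0.4 -0.6 -0.4]
47.479216242110134 [ 0.   0.5 -1.8]
t56.56 tcp [502.42 205.6   74.27] err [0.88 0.   0.73] F [-0.4  0.3 -1.2] w 48.0
```

View pics/w12c.png

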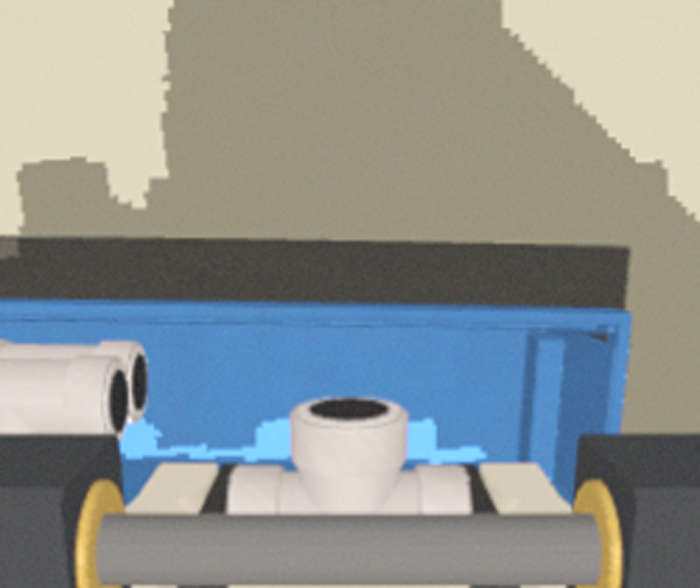

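```bash
python3 - <<'E'
from h import *
p=[503.3,205.6]
go(p+[40],100,-95.1,n=1)
go(p+[13],60,-95.1,n=2)
for z in [11.5,10.5,10,9.5]:
    bot.line_to(p+[z],20);s=bot.read_state();print(z,s['tcp_pos'].round(2),s['contact_force'].round(1))
    if s['contact_force'][2]>3: break
bot.move_gripper(56);s=bot.read_state();print(s['t'],s['width'],s['contact_force'].round(1))
bot.line_to(p+[60],150)
bot.line_to(p+[150],200);bot.pause(.1)
s=snap('w13');print(s['t'],s['tcp_pos'])
im=cv2.imread('pics/w13.png');cv2.imwrite('pics/w13c.png',cv2.resize(im[50:260,130:380],None,fx=2.8,fy=2.8,interpolation=cv2.INTER_CUBIC))
bot.move_gripper(54)
e=np.array([459.9,49.6])+6*np.array([np.sin(np.radians(-23)),-np.cos(np.radians(-23))])
print(e)
bot.move_ptp([e[0],e[1],125],Q(-113))
go([e[0],e[1],115],100,-113,n=1)
s=snap('w14');print(s['t'],s['tcp_pos'])
im=cv2.imread('pics/w14.png');cv2.imwrite('pics/w14c.png',cv2.resize(im[90:260,150:360],None,fx=3.4,fy=3.4,interpolation=cv2.INTER_CUBIC))
E
```

```text
t57.57 tcp [502.93 205.3   39.62] err [0.37 0.3  0.38] F [ 0.6 -0.2 -1.1] w 47.71
t58.75 tcp [503.09 205.46  12.87] err [0.21 0.14 0.13] F [-0.5 -0.  -1.2] w 47.54
11.5 [503.21 205.53  11.35] [-0.5 -0.6 -1.4]
10.5 [503.25 205.55  10.4 ] [-0.4  0.5 -1.9]
10 [503.27 205.57   9.96] [ 0.6 -0.7  0.2]
9.5 [503.38 205.66   9.78] [-1.4  0.6  3.1]
60.1833 56.170708863960684 [0.1 0.1 0.3]
61.3667 [502.50989291 205.03203599 148.65048814]
[457.55561323  44.07697088]
t63.13 tcp [457.31  43.61 114.98] err [0.24 0.47 0.02] F [ 0.1 -0.1  0.8] w 54.05
63.1333 [457.31062825  43.61070477 114.98198468]
```

View pics/w13c.png

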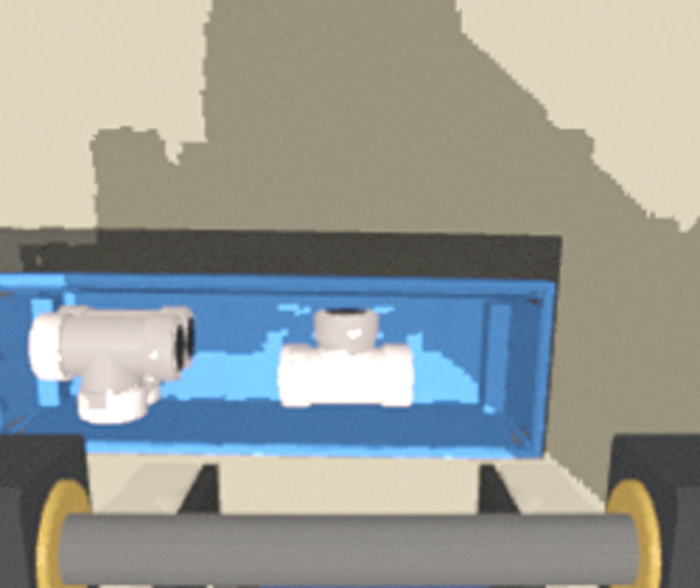

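View pics/w14c.png

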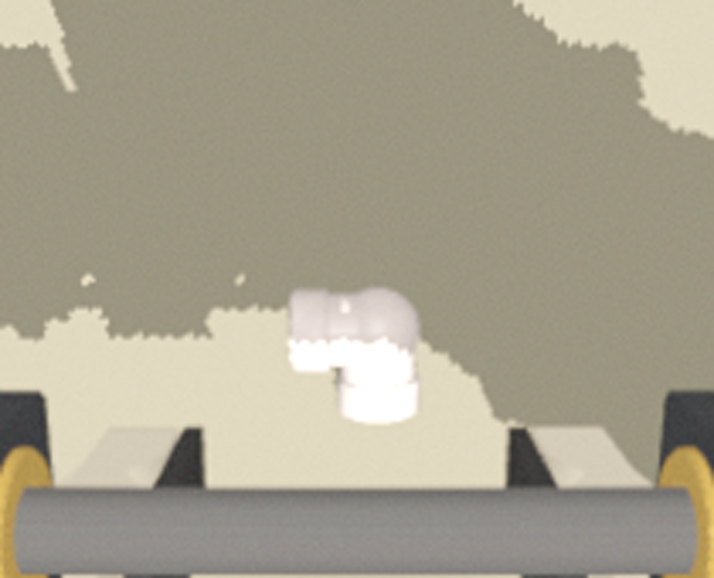

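```bash
python3 - <<'E'
from h import *
px=np.array([[353,330],[380,420],[289,330],[418,330]])/3.4-.35+np.array([150,90])
P=onplane(wcam('w14'),px,12);print(P.round(1));s=bot.read_state();print(s['tcp_pos'])
print('tips',onplane(wcam('w14'),np.array([[203,430],[510,430]])/3.4-.35+np.array([150,90]),115).round(1), 'expected', s['tcp_pos'][:2]+9.5*np.array([np.cos(np.radians(-113)),np.sin(np.radians(-113))]))
px=proj(wcam('w14'),[[457.6+1.6,44.1+1.8,12]]);print((px-np.array([150,90])+.35)*3.4)
E
```

```text
[[458.7  43.2  12. ]
 [462.   71.4  12. ]
 [475.6  36.   12. ]
 [441.5  50.5  12. ]]
[457.29200419  43.58854963 114.95194076]
tips [[480.6  26.4 115. ]
 [429.9  47.9 115. ]] expected [453.58005847  34.84375352]
[[355.0583958  339.11413356]]
```

```bash
python3 - <<'E'
from h import *
p=[457.2,42.3]
go(p+[45],150,-113,n=0)
go(p+[5],60,-113,n=2)
bot.move_gripper(28,25);s=bot.read_state();print(s['width'],s['t'],s['contact_force'].round(1))
bot.line_to(p+[25],60);bot.line_to(p+[130],200)
s=bot.read_state();print(s['width'],s['contact_force'].round(1))
snap('w15')
# elbow tray
c=np.array([485.8,-340.0]);th=np.radians(-5.5);ex=np.array([np.cos(th),np.sin(th)]);ey=np.array([-ex[1],ex[0]])
g=c-22*ex-6*ey;print(g)
p=g.tolist();np.save('g.npy',g)
bot.move_ptp(p+[125],Q(-95.5))
go(p+[75],150,-95.5,n=1)
s=snap('w16')
for n in ('w15','w16'):
    im=cv2.imread(f'pics/{n}.png');cv2.imwrite(f'pics/{n}c.png',cv2.resize(im[50:260,130:380],None,fx=2.8,fy=2.8,interpolation=cv2.INTER_CUBIC))
E
```

```text
t63.90 tcp [457.99  42.68  45.95] err [-0.79 -0.38 -0.95] F [ 0.1  0.1 -0.3] w 53.98
t65.55 tcp [457.17  42.3    4.9 ] err [ 0.03 -0.    0.1 ] F [ 0.1 -0.1 -0.9] w 53.67
35.083619710985545 66.0167 [1.2 0.3 0.9]
35.2250313277487 [-0.4 -0.8 -1.7]
[ 463.32620912 -343.86377063]
t69.61 tcp [ 462.37 -343.9    74.08] err [0.96 0.04 0.92] F [ 0.7  0.2 -1.9] w 35.61
```

View pics/w16c.png

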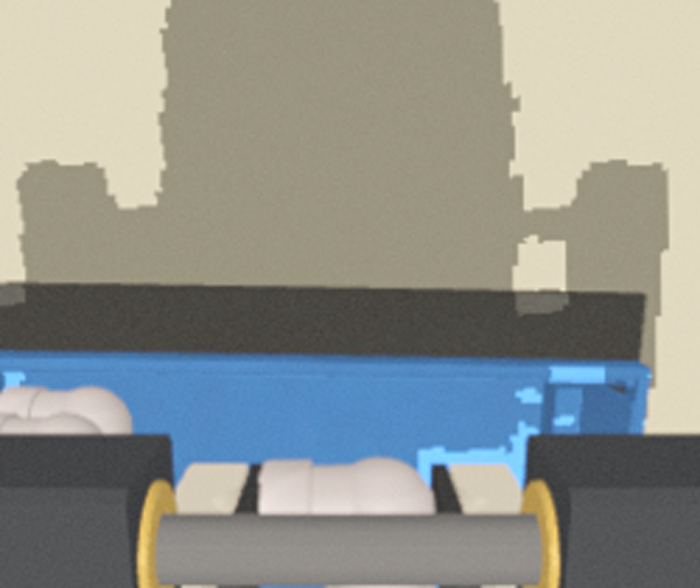

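```bash
python3 - <<'E'
from h import *
px=np.array([[100,355],[350,361],[600,367],[651,370]])/2.8-.32+np.array([130,50])
P=onplane(wcam('w16'),px,43)-[1.6,2,0];print(P.round(1))
c=np.array([485.8,-340.0]);th=np.radians(-5.5);ex=np.array([np.cos(th),np.sin(th)]);ey=np.array([-ex[1],ex[0]])
print((P[:,:2]-c)@ex,(P[:,:2]-c)@ey)
px=np.array([[350,460]])/2.8-.32+np.array([130,50]);q=onplane(wcam('w16'),px,74+7)-[1.6,2,0];print('elbow -y side',(q[:,:2]-c)@ey)
E
```

```text
[[ 522.1 -377.3   43. ]
 [ 459.5 -369.7   43. ]
 [ 396.7 -362.1   43. ]
 [ 383.6 -360.1   43. ]]
[ 39.71405983 -23.32108079 -86.61138704 -99.83967449] [-33.66059738 -32.07267302 -30.58410151 -29.82500188]
elbow -y side [-19.25813911]
```

```bash
python3 - <<'E'
from h import *
p=np.load('g.npy').tolist()
go(p+[40],100,-95.8,n=1)
go(p+[14],60,-95.8,n=2)
for z in [12.5,11.5,11,10.5,10]:
    bot.line_to(p+[z],20);s=bot.read_state();print(z,s['tcp_pos'].round(2),s['contact_force'].round(1))
    if s['contact_force'][2]>3: break
bot.move_gripper(44);s=bot.read_state();print(s['t'],s['width'],s['contact_force'].round(1))
bot.line_to(p+[60],150)
bot.line_to(p+[150],200);bot.pause(.1)
s=snap('w17');print(s['t'],s['tcp_pos'])
im=cv2.imread('pics/w17.png');cv2.imwrite('pics/w17c.png',cv2.resize(im[50:260,130:380],None,fx=2.8,fy=2.8,interpolation=cv2.INTER_CUBIC))
bot.move_ptp([239,631,226],Q(-20.8))
cv2.imwrite('pics/top9.png',bot.camera('top')[:,:,::-1]);cv2.imwrite('pics/scene9.png',bot.camera('scene')[:,:,::-1])
t=cv2.imread('pics/top9.png');cv2.imwrite('pics/top9c.png',cv2.resize(t[110:260,90:460],None,fx=2.1,fy=2.1,interpolation=cv2.INTER_CUBIC));print(bot.read_state()['t'])
E
```

```text
t70.61 tcp [ 462.92 -343.69   39.64] err [ 0.41 -0.18  0.36] F [ 0.7  0.8 -1.5] w 35.23
t71.78 tcp [ 463.07 -343.78   13.89] err [ 0.26 -0.09  0.11] F [ 0.8  1.  -1.2] w 34.75
12.5 [ 463.26 -343.84   12.38] [ 0.2  0.4 -0.7]
11.5 [ 463.27 -343.83   11.41] [-0.1 -0.4 -1. ]
11 [ 463.32 -343.85   11.  ] [ 0.  -0.5 -0.8]
10.5 [ 463.41 -343.93   10.84] [-0.8  0.3  4. ]
73.225 44.402665091053926 [ 0.3  0.2 -0.4]
74.4083 [ 462.45812353 -343.45765511  148.60540347]
78.05
```

View pics/w17c.png

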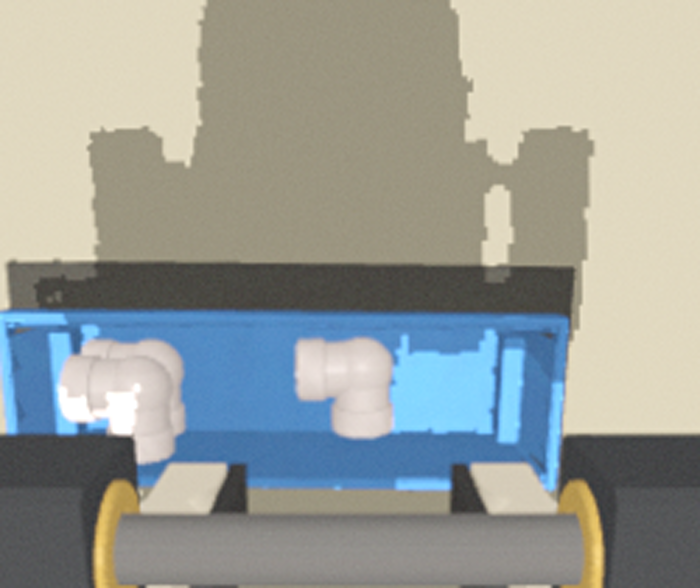

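View pics/top9c.png

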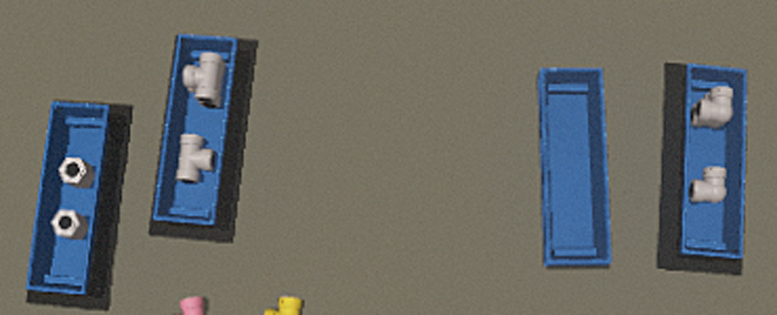

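View pics/scene9.png

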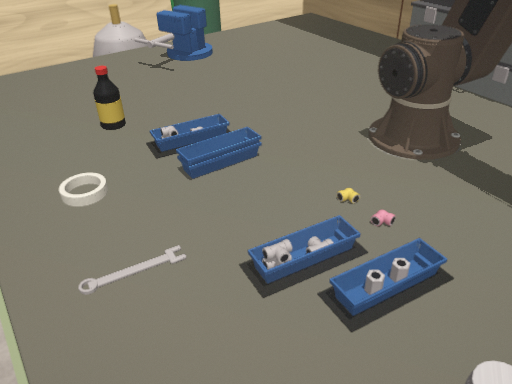

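```bash
python3 - <<'E'
from h import *
C=cam('top')
def w(pts,z):return onplane(C,np.array(pts)/2.1-.26+np.array((90,110)),z)[:,:2]
def inf(n,P):
    L=(P[0]+P[1]-P[2]-P[3])/2;print(n,P.mean(0).round(1),np.linalg.norm(L).round(1),np.degrees(np.arctan2(L[1],L[0])).round(2))
inf('tray',w([(52,101),(107,105),(85,295),(28,290)],43))
inf('below',w([(539,68),(604,69),(610,266),(546,267)],58))
print(w([(73,170),(66,222)],40))
E
```

```text
tray [460.6 329.7] 200.7 -4.49
below [ 479.5 -190.5] 202.1 -1.24
[[488.84615844 326.04716737]
 [433.88908367 331.11515605]]
```

```bash
python3 - <<'E'
from plant import bot
s=bot.read_state();print(s['t'],s['contact_force'].round(1))
print(bot.close_job())
E
```

```text
78.05 [-0.6 -0.5  0.2]
the job is handed in; nothing more can be done
None
```

All four fittings are put away and the job is handed in, at 78 s of the 125 s allowed.

**What I did:**
- I lifted the top tray straight off the stack and stood it on the free mat.
- Both couplings then went into that tray, upright and side by side, about 55 mm apart.
- The tee went into the empty part of the tee tray, and the elbow into the empty part of the elbow tray.

**Last checks (overhead camera unless noted):**
- **Moved tray:** its centre is within about 0.6 mm of the mat's. Its yaw reads -4.5° against the mat's -5.0°. The wrist camera put the yaw difference at about the same size but in the opposite direction, so I take it as measurement noise.
- **Stack:** the tray below sits within about 0.5 mm of where the stack started, and both lower trays are still nested.
- **Fittings:** all lie or stand inside their trays and clear of the fixed pieces. The pink and yellow elbows were not touched.
- **Forces:** the highest contact force I read was about 5 N.

**What disagreed:** the wrist camera read about 1.5–2 mm too far in x and y compared with the arm's own position. I corrected for this, and the grasps confirmed the correction.

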